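# Balance the weighted rail arm across the stand

## Task

Find the balance point of the aluminium arm that carries the brass weight: lay it square across the orange-lined edges on top of the balance stand so that it stays there level on its own, resting on the stand alone. Leave the plain arm without a weight where it is.

Things in the scene. Friction and masses are not known exactly. Their poses are not given: they have to be found in the camera images.
- weighted_arm_mid (a point): Arm to balance: straight silver rail 200 mm long (x axis), 28 wide (y), 16 high (z up), black end caps, brass block at its +x end. Point: middle of the rail, 8 mm above its flat underside. The centre of mass of rail and block together lies 35 mm from this point in +x, on bare rail that can be gripped across its width. It starts flat on the worktop, brass end to the robot's right (-y).
- brass_block (a point): Centre of the brass block fixed round the +x end of the arm to balance, 83 mm from the rail's middle: 28 mm long, 40 wide, 34 high, flush with the rail's underside. The rail weighs about 140 g, the block about 100 g.
- plain_arm_mid (a point): Middle of the plain arm, a bystander: the same silver rail, 200 x 28 x 16 mm, with no brass block; the point is 8 mm above its underside. Either arm may lie to the left or to the right.
- crest (a point): Centre of the flat top of the balance stand, a fixed dark steel block on a grey foot (90 x 76 x 10 mm), beyond the arms, orange lines along two top edges. The top is 70 mm above the worktop, 28 mm broad (x axis), 48 mm long (y axis). The arm's length goes along x, either way round; it stays level if its centre of mass is within about 13 mm of this point along x.

How it is judged:
By the outcome, as a careful person would: the job done as asked, in the order asked, and still so for the second after the job is handed in, with the robot touching nothing.
It also fails if it takes over 42 s, if anything falls off the work surface, if the arm or the gripper's body presses on something with over 40 N, if the wrist force passes 120 N, or if a joint passes its speed limit or range.

## Robot

A 6-joint arm with a two-finger parallel gripper is mounted at the origin on a cart in front of the work surface, level with it; the furniture and walls round the work are solid. World frame = base frame: x ahead of the robot, y to its left, z up, the work surface at z = 0. Lengths are in mm, angles in rad, forces in N, time in s.
With the tool pointing down it reaches from about 400 to 925 mm from the base axis. Payload 12.5 kg.
Tool frame: the origin (TCP) lies at the very end of the fingers, on their centre line; the grasp point (between the pads) lies 19 mm behind it (env.tcp_to_grasp is the distance from the TCP to the grasp point, in mm); z points along the fingers, x is the direction in which the jaws open and shut, and the axes are right-handed (so a half turn about z gives the same grasp; the last joint's range is limited). The gripper opens to 95 mm and grips with 3 to 60 N. Pads are 20 mm wide; open, the fingers measure 119 mm over their backs; the gripper's body (75 mm by 180 mm) begins 59 mm behind the grasp point.
Start: joints at [-1.331, 0.491, 1.559, -0, 1.092, -0.106], TCP at [211.867, -588.013, 214.661] pointing down, gripper open.
Joint ranges: [-3.1, 3.1], [-0.84, 2.19], [0.05, 2.79], [-1.13, 4.28], [0.06, 2.93], [-2.69, 2.69]. Speed limits (rad/s): [2.22, 2.22, 2.79, 3.14, 3.14, 3.14].

## Interface

Orientations are given as [roll, pitch, yaw] about the fixed x, y, z axes, in that order (R = Rz(yaw) Ry(pitch) Rx(roll)).
In Python, from cell import env, vision, job gives the robot as it stands.
- The arm moves only by the shell command python3 -m pendant 'ROWS' [OPENING]. ROWS is JSON, a list of rows, each a list of 4 numbers: the shift along the tool's x, y, z in mm, then the turn about the tool's z in degrees. In form: [[tx, ty, tz, turn], ...]. A call has 1 to 8 rows; each row is the pose to reach, as a shift and turn from the pose measured when the call began, along the tool's axes at that moment; what a row does not reach only later rows make up. A row lasts 1/8 s, in which the tool goes at most 62.5 mm and 10.7 degrees, less where a joint would pass 70% of its speed; a pose out of reach is approached as far as the arm can. A call with a gripper value outside its range is refused whole. OPENING is the closure, from 0 (fully open) to 1 (shut), set as the call begins (- or left out, the last holds). The fingers move at their own pace and stop on an object; the grip force is fixed at half the most. Time passes only in rows, so rows that repeat a pose let the fingers close. It gives the time, the measured TCP pose, the force and the opening at its end, in the units of the state.
- env.state(): the state, without advancing time (a new reading comes with each control period).
- vision.read_camera(name): name is "scene" or "top" or "wrist"; returns a dict with "pixels" (384x512x3 uint8, red, green, blue), "intrinsics" (3x3 intrinsics, pixels), "R" (3x3) and "t" (3): a world point X has camera coordinates R X + t; the wrist camera has in their place "tool_from_camera" (4x4, takes a point from camera to tool coordinates, whose origin is the TCP and whose axes are the tool frame's). Camera axes: x right, y down, z forward; pixel columns grow to the right and rows downward; lengths in mm; the calibration is good to about 2 mm. A picture is of the moment at which its call begins: read the wrist's pose just before it. There is no depth.
- job.job_done(): hands the job in, once; it reports no verdict.
Trained networks look in a picture, given as the dict that the camera call returned (one of the last four; its "shot" number tells which), for a name from the list of things; names that differ only in an ending like _2 or _b are one class to them, and where a whole thing is asked for, a point or a joint stands for the part that bears it (a point fixed in the world has none). Each returns a list of dicts, best first, with "confidence" (0 to 1); they miss things now and then, are a little off and sometimes report something else, mostly with a low value. They report only what shows in the picture. A call takes as long as a camera call.
- vision.find_in(picture, query): "at" ([x, y, z] in mm, in the coordinates of the camera as it stood for that picture, good to about 4 mm: the middle of the surface that is visible of it).
- vision.regions_of(picture, query): "pixels" (384x512 bool, what is visible of it).
The state is a dict: "t": time; "joints": joint angles; "qvel": joint speeds; "tau": joint torques, N m; "eef_pos": TCP position; "tcp_rot": TCP orientation; "ft_force": force on the tool from outside, world axes, zero at the start; "moment": the same for the moment, N m; "opening": opening from 0.0 (shut) to 1.0 (fully open).
Only numpy, scipy, OpenCV 4.12 (cv2) and the standard library are available. Lean on these libraries where they do the work, as an engineer would, in place of code of your own. Each camera call takes 0.05 s, during which the arm holds its last target.

## Working session

There is one attempt and no reset: what is moved stays moved. The work goes in short steps, Python scripts to look and compute and a shell command to move; the robot and the scene stay as the last step left them, time stands still between calls to the robot, and variables do not carry over. Pictures are saved under pics/ and viewed, and the job is handed in when it is done.

```bash
ls; mkdir -p pics; cat > h.py <<'E'
import numpy as np, cv2
from cell import env, vision, job
def w(p,pic):
    R=np.array(pic["R"]);t=np.array(pic["t"]);return R.T@(np.array(p)-t)
def save(pic,n): cv2.imwrite("pics/"+n,cv2.cvtColor(pic["pixels"],cv2.COLOR_RGB2BGR))
def ray(pic,u,v,z):
    K=np.array(pic["intrinsics"]);R=np.array(pic["R"]);t=np.array(pic["t"])
    d=R.T@(np.linalg.inv(K)@np.array([u,v,1.]));c=-R.T@t
    return c+d*(z-c[2])/d[2]
def proj(pic,X):
    K=np.array(pic["intrinsics"]);p=K@(np.array(pic["R"])@np.array(X)+np.array(pic["t"]));return p[:2]/p[2]
E
python3 - <<'E'
from h import *
s=env.state();print(s["t"],s["eef_pos"],s["tcp_rot"],s["opening"],s["ft_force"])
for c in ["top","scene"]:
    p=vision.read_camera(c);save(p,c+"1.png")
    for n in ["weighted_arm_mid","brass_block","plain_arm_mid","crest"]:
        print(c,n,[(w(d["at"],p).round(1),round(d["confidence"],2)) for d in vision.find_in(p,n)[:3]])
E
```

```text
pics
0.0 [ 211.81234458 -587.75486509  214.03343162] [-3.14147643e+00  1.14681205e-03 -1.22497150e+00] 1.0012243436973096 [ 0.12693314  0.31297335 -0.37135123]
top weighted_arm_mid [(array([459.4, 335.9,  15.4]), 0.86)]
top brass_block [(array([458.3, 337.1,  12.9]), 0.91)]
top plain_arm_mid [(array([443.8,  40.3,  15.5]), 0.96)]
top crest [(array([642.5, 146.2,   9.3]), 0.83)]
scene weighted_arm_mid [(array([455.8, 338.1,  13.5]), 0.58)]
scene brass_block [(array([457. , 338.5,  16.3]), 0.6)]
scene plain_arm_mid [(array([443.2,  46.4,  15.3]), 0.79)]
scene crest [(array([629.5, 159.5,  15.4]), 0.66)]
```

View pics/top1.png

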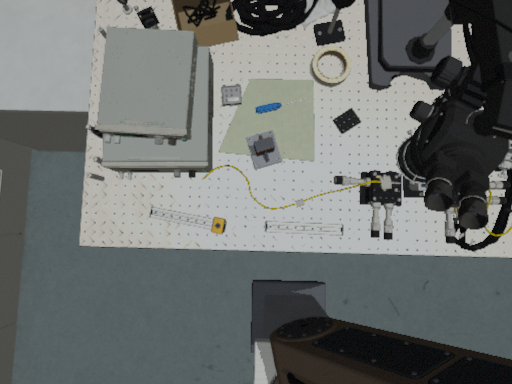

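View pics/scene1.png

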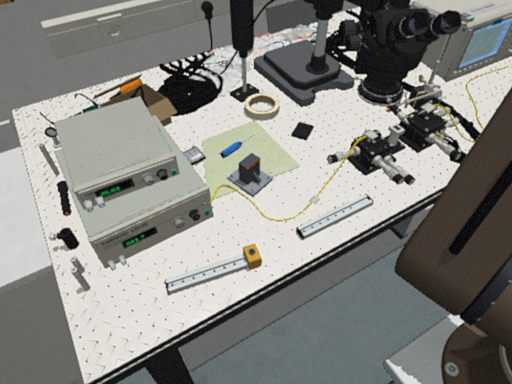

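The weighted arm is at the left, lying from about (152,211) to its brass end at (218,225). The plain arm spans (266,226)–(342,230) and the stand is at (265,148). I'll zoom in and measure.

```bash
python3 - <<'E'
from h import *
p=vision.read_camera("top")
im=cv2.cvtColor(p["pixels"],cv2.COLOR_RGB2BGR)
a=cv2.resize(im[190:250,140:240],None,fx=8,fy=8,interpolation=cv2.INTER_CUBIC)[:, :800]
b=cv2.resize(im[125:175,240:290],None,fx=10,fy=10,interpolation=cv2.INTER_CUBIC)
cv2.imwrite("pics/za.png",a);cv2.imwrite("pics/zb.png",b)
R=np.array(p["R"]);print("cam",-R.T@np.array(p["t"]))
for n in ["weighted_arm_mid","brass_block","plain_arm_mid","crest"]:
    r=vision.regions_of(p,n)
    if r:
        m=r[0]["pixels"].astype(np.uint8);ys,xs=np.nonzero(m)
        box=cv2.minAreaRect(np.c_[xs,ys].astype(np.float32));print(n,m.sum(),box)
        for c in cv2.boxPoints(box): print("   ",c.round(1),ray(p,*c,16 if n!='crest' else 70).round(0))
s=vision.read_camera("scene");im=cv2.cvtColor(s["pixels"],cv2.COLOR_RGB2BGR)
cv2.imwrite("pics/zs.png",cv2.resize(im[140:300,150:310],None,fx=3.7,fy=3.7,interpolation=cv2.INTER_CUBIC))
E
```

```text
cam [453.78028487 160.19460469 920.81698707]
weighted_arm_mid 854 ((187.75143432617188, 220.61558532714844), (76.63682556152344, 15.58586311340332), 8.746162414550781)
    [148.7 222.5] [446. 442.  16.]
    [151.1 207.1] [486. 438.  16.]
    [226.8 218.7] [461. 239.  16.]
    [224.4 234.1] [421. 243.  16.]
brass_block 872 ((187.82818603515625, 220.5464324951172), (76.77806854248047, 15.773896217346191), 9.323592185974121)
    [148.7 222.1] [447. 442.  16.]
    [151.2 206.5] [488. 437.  16.]
    [227. 219.] [460. 238.  16.]
    [224.4 234.5] [420. 243.  16.]
plain_arm_mid 894 ((304.4359436035156, 228.0688018798828), (77.30297088623047, 12.703707695007324), 2.337306022644043)
    [265.6 232.8] [427. 137.  16.]
    [266.1 220.1] [460. 136.  16.]
    [343.3 223.3] [457. -63.  16.]
    [342.8 236. ] [424. -62.  16.]
crest 918 ((264.0684509277344, 149.33279418945312), (32.957027435302734, 28.38593292236328), 73.61045837402344)
    [245.8 137.5] [664. 193.  70.]
    [273.  129.5] [686. 125.  70.]
    [282.3 161.1] [606. 101.  70.]
    [255.1 169.1] [584. 168.  70.]
```

```bash
python3 -c "
import cv2,numpy as np
a=cv2.imread('pics/za.png');print(a.shape)"
```

```text
(480, 800, 3)
```

View pics/za.png

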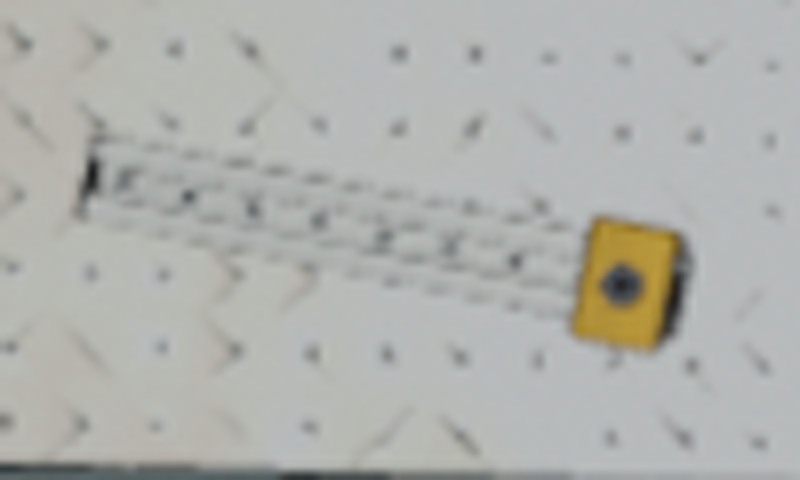

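View pics/zb.png

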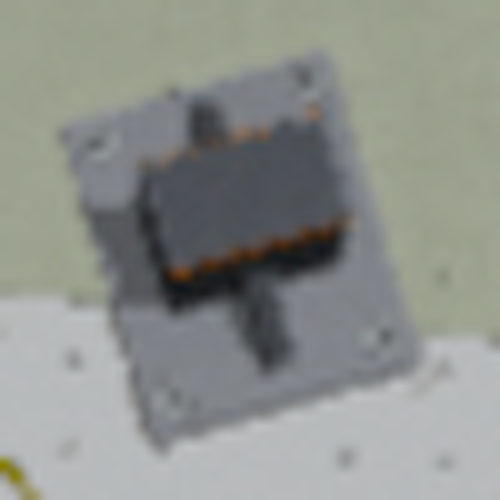

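View pics/zs.png

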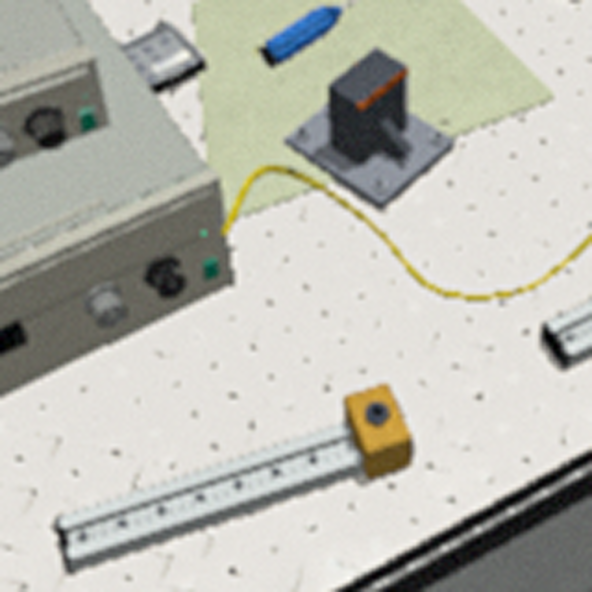

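```bash
cat >> h.py <<'E'
def tri(p,a,q,b):
    P=[np.array(c["intrinsics"])@np.c_[np.array(c["R"]),np.array(c["t"])] for c in (p,q)]
    X=cv2.triangulatePoints(P[0],P[1],np.array(a,float).reshape(2,1),np.array(b,float).reshape(2,1)).ravel();X=X[:3]/X[3]
    return X.round(0),proj(p,X).round(1),proj(q,X).round(1)
E
python3 - <<'E'
from h import *
p=vision.read_camera("top");s=vision.read_camera("scene")
im=cv2.cvtColor(s["pixels"],cv2.COLOR_RGB2BGR)
cv2.imwrite("pics/zm.png",cv2.resize(im[0:200,312:512],None,fx=2.9,fy=2.9,interpolation=cv2.INTER_CUBIC))
im=cv2.cvtColor(p["pixels"],cv2.COLOR_RGB2BGR)
cv2.imwrite("pics/zt.png",cv2.resize(im[60:260,332:512],None,fx=2.9,fy=2.9,interpolation=cv2.INTER_CUBIC))
# arm
e=ray(p,150.6,211.8,10);b=ray(p,218.1,225.1,34)
d=b-e;d[2]=0;L=np.linalg.norm(d);d/=L;print("end",e.round(1),"brass",b.round(1),"L",L.round(1),"(183) yaw",np.degrees(np.arctan2(d[1],d[0])).round(1))
print("com from brass",(b-48*d).round(1),"com from end",(e+135*d).round(1))
Z=lambda x,y:ray(p,240+(x+.5)/10-.5,125+(y+.5)/10-.5,70)
A,B,C,D=Z(145,162),Z(315,110),Z(350,222),Z(180,273)
print("crest",((A+B+C+D)/4).round(1),[np.linalg.norm(x).round(1) for x in (A-B,C-D,A-D,B-C)],np.degrees(np.arctan2(*( (A+B-C-D)[[1,0]]))).round(1), np.degrees(np.arctan2(*((A+D-B-C)[[1,0]]))).round(1))
F=lambda x,y:ray(p,240+(x+.5)/10-.5,125+(y+.5)/10-.5,10)
f=[F(65,130),F(325,50),F(420,365),F(160,450)];print("foot",(sum(f)/4).round(1),[np.linalg.norm(f[i]-f[i-3]).round(1) for i in range(4)],np.degrees(np.arctan2(*((f[0]+f[1]-f[2]-f[3])[[1,0]]))).round(1))
print("scene reproj com", proj(s,[*(b-48*d)[:2],8]),proj(s,(A+B+C+D)/4),proj(s,b),"PSU:",tri(p,(188,133),s,(177,153)),tri(p,(210,166),s,(207,190)))
E
```

```text
end [474.1 440.1  10. ] brass [444.  258.7  34. ] L 183.9 (183) yaw -99.4
com from brass [451.9 306.   34. ] com from end [452.  306.9  10. ]
crest [649.1 146.4  70. ] [np.float64(44.5), np.float64(44.2), np.float64(29.5), np.float64(29.7)] 18.4 108.4
foot [647.5 146.4  10. ] [np.float64(72.9), np.float64(89.0), np.float64(72.7), np.float64(90.1)] 17.7
scene reproj com [231.64551121 265.70308408] [249.95494968 159.98246504] [252.94830545 251.7595259 ] PSU: (array([645., 317., 179.]), array([187.5, 132.6]), array([177.6, 153.1])) (array([589., 281.,  98.]), array([207.9, 164.5]), array([209.3, 190.4]))
```

View pics/zm.png

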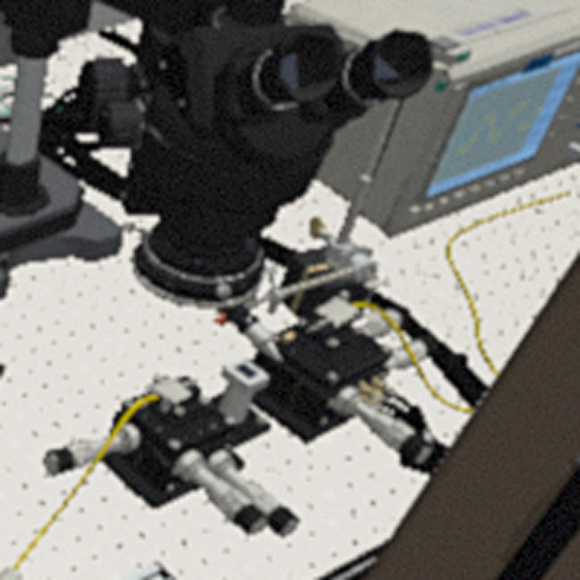

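View pics/zt.png

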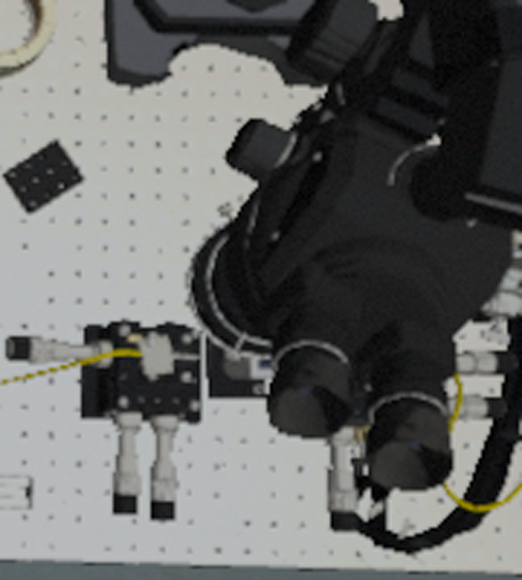

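```bash
python3 - <<'E'
from h import *
p=vision.read_camera("top");s=vision.read_camera("scene")
print(tri(p,(438.9,199.7),s,(417,27.6)),tri(p,(473.4,216.9),s,(448,22)))
print(tri(p,(437,150),s,(440,190))) 
E
```

```text
(array([ 496., -114.,  393.]), array([438.3, 199.1]), array([417.6,  27.6])) (array([ 471., -160.,  401.]), array([472.7, 216.2]), array([448.7,  22. ]))
(array([ 746., -847., -758.]), array([465.5, 167. ]), array([414.5, 194.8]))
```

The eyepieces sit at about (471–496, −114…−160), z≈395. I'll pass in front of them at x≲380 with the gripper's narrow side towards them.

```bash
cat >> h.py <<'E'
def rows(wps,step=55,dturn=10):
    s=env.state();p=np.array(s["eef_pos"]);rpy=s["tcp_rot"]
    from scipy.spatial.transform import Rotation as Ro
    M=Ro.from_euler("xyz",rpy).as_matrix();y0=np.degrees(rpy[2])
    print("t",round(s["t"],2),p.round(1),np.degrees(rpy).round(1),"open",round(s["opening"],3),"F",np.round(s["ft_force"],1))
    last=p;ly=y0
    for x in wps:
        q=np.array(x[:3],float);n=max(np.linalg.norm(q-last)/62.5,abs((x[3]-y0)-(ly-y0))/10.7)
        t=M.T@(q-p);print(np.r_[t.round(1),round(-(x[3]-y0),1)].tolist(),"rows needed",round(n,2));last=q;ly=x[3]
E
python3 - <<'E'
from h import *
rows([(230,-533,214,-75),(247,-475,214,-80),(262,-418,214,-85),(278,-363,214,-90),(300,-310,214,-90),(323,-257,214,-90)])
E
```

```text
t 1.0 [ 211.9 -588.   214.7] [-180.    -0.   -70.2] open 1.001 F [0.7 0.5 0.1]
[-45.6, -35.7, 0.7, 4.8] rows needed 0.93
[-94.4, -71.4, 0.7, 9.8] rows needed 0.97
[-143.0, -104.8, 0.6, 14.8] rows needed 0.94
[-189.3, -138.5, 0.6, 19.8] rows needed 0.92
[-231.7, -177.1, 0.6, 19.8] rows needed 0.92
[-273.8, -216.7, 0.6, 19.8] rows needed 0.92
```

```bash
python3 -m pendant '[[-46,-36,0,5],[-94,-71,0,10],[-143,-105,0,15],[-189,-138,0,20],[-232,-177,0,20],[-274,-217,0,20],[-274,-217,0,20]]'; python3 - <<'E'
from h import *
s=vision.read_camera("scene");save(s,"s2.png");t=vision.read_camera("top");save(t,"t2.png")
rows([(348,-210,214,-90),(372,-160,214,-90),(388,-105,214,-90),(402,-50,214,-90),(412,5,214,-80),(425,60,214,-70),(437,115,214,-60),(445,165,214,-50)])
E
```

```text
t: 1.88
eef_pos: [324.0, -253.9, 215.0]
tcp_rot: [-3.141, -0.0, -1.57]
ft_force: [-1.4, 0.1, 0.1]
opening: 0.998
t 1.98 [ 323.5 -256.7  214.9] [-180.    -0.   -90.1] open 1.0 F [ 0.  -0.5 -0. ]
[-46.7, -24.4, 0.9, -0.1] rows needed 0.84
[-96.7, -48.3, 0.9, -0.1] rows needed 0.89
[-151.8, -64.2, 0.8, -0.1] rows needed 0.92
[-206.8, -78.2, 0.8, -0.1] rows needed 0.91
[-261.8, -88.1, 0.8, -10.1] rows needed 0.93
[-316.8, -101.0, 0.7, -20.1] rows needed 0.93
[-371.9, -112.9, 0.7, -30.1] rows needed 0.93
[-421.9, -120.8, 0.6, -40.1] rows needed 0.93
```

View pics/s2.png

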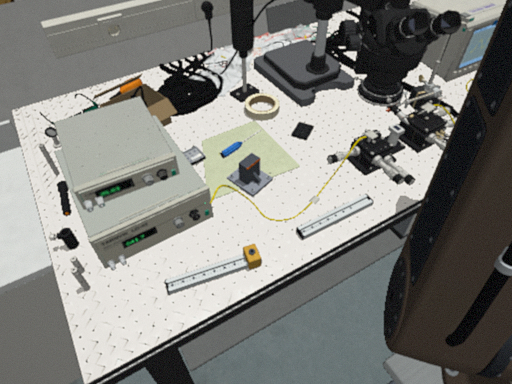

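View pics/t2.png

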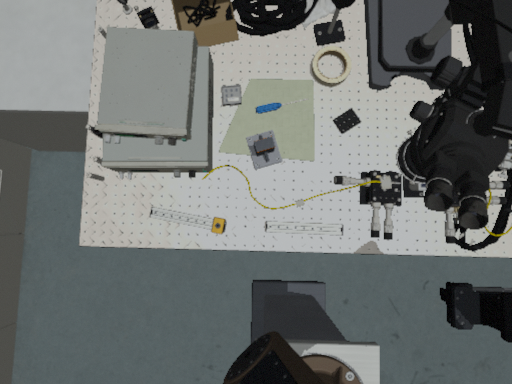

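The scene is clear and the gripper shows at about (480,305) in the top view, in front of the table. I'll continue past the eyepieces.

```bash
python3 -m pendant '[[-47,-24,0,0],[-97,-47,0,0],[-152,-63,0,0],[-207,-78,0,0],[-262,-88,0,-10],[-317,-101,0,-20],[-372,-113,0,-30],[-422,-121,0,-40]]'; python3 - <<'E'
from h import *
rows([(449,220,180,-40),(451,265,145,-30),(452,300,125,-20),(452,306,110,-10)])
E
```

```text
t: 2.98
eef_pos: [446.5, 166.0, 214.5]
tcp_rot: [-3.141, -0.001, -0.87]
ft_force: [0.4, -0.0, -0.4]
opening: 0.999
t 2.98 [446.5 166.  214.5] [-1.80e+02 -1.00e-01 -4.99e+01] open 0.999 F [ 0.4 -0.  -0.4]
[-39.7, -36.8, 34.5, -9.9] rows needed 1.03
[-72.9, -67.3, 69.4, -19.9] rows needed 0.93
[-99.0, -90.6, 89.4, -29.9] rows needed 0.93
[-103.6, -94.5, 104.4, -39.9] rows needed 0.93
```

```bash
python3 -m pendant '[[-40,-37,34,-10],[-73,-67,69,-20],[-99,-91,89,-30],[-104,-94,104,-40],[-104,-94,104,-40]]'; python3 - <<'E'
from h import *
from scipy.spatial.transform import Rotation as Ro
s=env.state();p=vision.read_camera("wrist");save(p,"w1.png")
print(s["eef_pos"],s["tcp_rot"]);print(np.array(p["tool_from_camera"]).round(3).tolist(),np.array(p["intrinsics"]).tolist())
M=Ro.from_euler("xyz",s["tcp_rot"]).as_matrix()
for n in ["weighted_arm_mid","brass_block"]:
    for d in vision.find_in(p,n)[:2]:
        x=np.array(p["tool_from_camera"])@np.r_[d["at"],1];print(n,(M@x[:3]+s["eef_pos"]).round(1),d["confidence"])
t=vision.read_camera("scene");save(t,"s3.png")
E
```

```text
t: 3.6
eef_pos: [451.9, 305.2, 109.1]
tcp_rot: [3.139, 0.001, -0.174]
ft_force: [0.4, -0.0, 0.8]
opening: 1.004
[451.90008708 305.21318916 109.13257665] [ 3.13939759e+00  6.10173259e-04 -1.73927548e-01]
[[1.0, -0.001, 0.001, -0.597], [0.001, 0.959, 0.282, -81.469], [-0.001, -0.282, 0.959, -169.652], [0.0, 0.0, 0.0, 1.0]] [[274.41889251697233, 0.0, 252.0192164703553], [0.0, 274.41889251697233, 193.21922635244502], [0.0, 0.0, 1.0]]
weighted_arm_mid [458.6 350.8  16.2] 0.7
brass_block [460.2 345.   17.8] 0.66
```

View pics/w1.png

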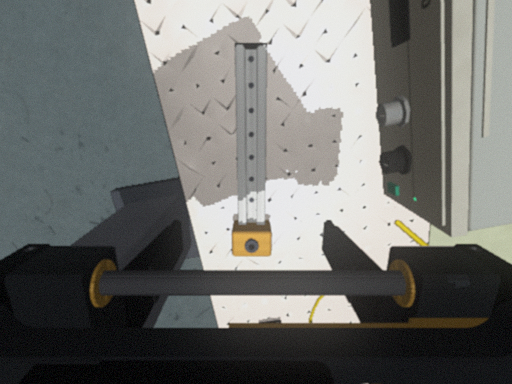

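View pics/s3.png

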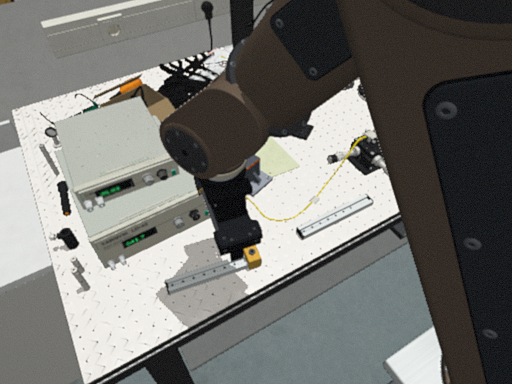

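The wrist view shows the rail from about (251,44) to the brass block, whose screw is at (252,246). It runs nearly vertical in the picture.

```bash
cat >> h.py <<'E'
def wray(p,s,u,v,z):
    from scipy.spatial.transform import Rotation as Ro
    M=Ro.from_euler("xyz",s["tcp_rot"]).as_matrix();T=np.array(p["tool_from_camera"])
    d=M@T[:3,:3]@np.linalg.inv(np.array(p["intrinsics"]))@np.array([u,v,1.]);c=M@T[:3,3]+s["eef_pos"]
    return c+d*(z-c[2])/d[2]
E
python3 - <<'E'
from h import *
s=env.state();p=vision.read_camera("wrist")
e=wray(p,s,251.3,43,12);b=wray(p,s,252,244,34)
n=wray(p,s,252.3,215,16)
d=b-e;d[2]=0;L=np.linalg.norm(d);d/=L
print(e.round(1),b.round(1),n.round(1),L,np.degrees(np.arctan2(d[1],d[0])),"com",(b-48*d).round(1),(e+135*d).round(1))
im=cv2.cvtColor(p["pixels"],cv2.COLOR_RGB2BGR)
cv2.imwrite("pics/w1z.png",cv2.resize(im[30:265,200:300],None,fx=2.5,fy=2.5,interpolation=cv2.INTER_CUBIC))
E
```

```text
[476.  443.2  12. ] [444.2 262.2  34. ] [448.8 285.6  16. ] 183.70547124476676 -99.96960798027571 com [452.5 309.5  34. ] [452.6 310.2  12. ]
```

View pics/w1z.png

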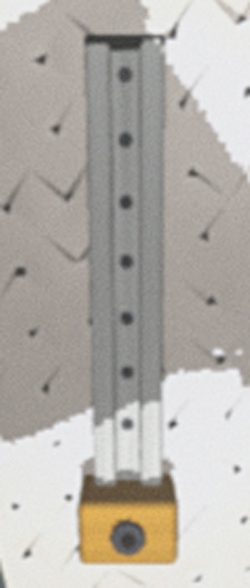

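```bash
python3 -m pendant '[[0,-3,45,0],[0,-3,80,0],[0,-3,100,0],[0,-3,105,0],[0,-3,105,0]]' && python3 -m pendant '[[0,0,0,0],[0,0,0,0],[0,0,0,0],[0,0,0,0],[0,0,0,0]]' 1
```

```text
t: 4.47
eef_pos: [453.2, 308.2, 6.8]
tcp_rot: [-3.141, -0.003, -0.176]
ft_force: [-0.4, -1.2, -0.5]
opening: 0.997
t: 5.1
eef_pos: [453.2, 308.2, 6.8]
tcp_rot: [-3.141, -0.003, -0.176]
ft_force: [0.8, -0.5, 0.9]
opening: 0.535
```

```bash
python3 -m pendant '[[0,0,0,0],[0,0,0,0],[0,0,0,0],[0,0,0,0],[0,0,0,0]]' 1;  python3 -m pendant '[[0,0,0,0],[0,0,0,0]]' 1
```

```text
t: 5.72
eef_pos: [453.1, 308.1, 6.8]
tcp_rot: [-3.141, -0.002, -0.176]
ft_force: [-0.7, 0.3, -0.4]
opening: 0.29
t: 5.98
eef_pos: [453.1, 308.2, 6.8]
tcp_rot: [-3.141, -0.003, -0.176]
ft_force: [0.1, 0.5, 0.7]
opening: 0.288
```

```bash
python3 -m pendant '[[0,0,-10,0],[0,0,-30,0]]'; python3 - <<'E'
from h import *
rows([(453,290,75,-10),(453,250,110,-10),(453,205,140,-18),(460,165,160,-28),(475,145,165,-38),(490,140,165,-48),(510,140,165,-58),(530,140,165,-67)])
E
```

```text
t: 6.22
eef_pos: [452.8, 308.0, 37.0]
tcp_rot: [3.141, -0.002, -0.176]
ft_force: [-0.2, 0.1, -1.9]
opening: 0.29
t 6.22 [452.8 308.   37. ] [ 1.80e+02 -1.00e-01 -1.01e+01] open 0.29 F [-0.2  0.1 -1.9]
[3.4, 17.7, -38.0, -0.1] rows needed 0.67
[10.5, 57.1, -72.9, -0.1] rows needed 0.85
[18.4, 101.4, -102.9, 7.9] rows needed 0.87
[32.4, 139.6, -122.9, 17.9] rows needed 0.93
[50.6, 156.7, -127.8, 27.9] rows needed 0.93
[66.3, 159.0, -127.8, 37.9] rows needed 0.93
[86.0, 155.4, -127.8, 47.9] rows needed 0.93
[105.7, 151.9, -127.7, 56.9] rows needed 0.84
```

```bash
python3 -m pendant '[[3,18,-38,0],[10,57,-73,0],[18,101,-103,8],[32,140,-123,18],[51,157,-128,28],[66,159,-128,38],[86,155,-128,48],[106,152,-128,57]]'; python3 - <<'E'
from h import *
s=env.state();p=vision.read_camera("wrist");save(p,"w2.png");t=vision.read_camera("top");save(t,"t3.png")
q=vision.read_camera("scene");save(q,"s4.png")
rows([(560,141,160,-72.3),(600,143,145,-72.3),(630,145,130,-72.3)])
E
```

```text
t: 7.22
eef_pos: [530.8, 139.7, 166.0]
tcp_rot: [-3.14, -0.001, -1.177]
ft_force: [-0.7, -0.2, -2.2]
opening: 0.293
t 7.38 [530.4 139.7 165.4] [-1.799e+02 -1.000e-01 -6.700e+01] open 0.292 F [ 0.1 -1.3 -1.6]
[10.4, -27.8, 5.5, 5.3] rows needed 0.5
[24.1, -65.3, 20.5, 5.3] rows needed 0.68
[34.0, -93.7, 35.6, 5.3] rows needed 0.54
```

View pics/w2.png

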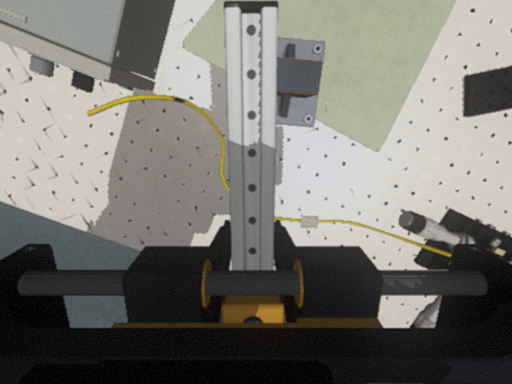

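View pics/s4.png

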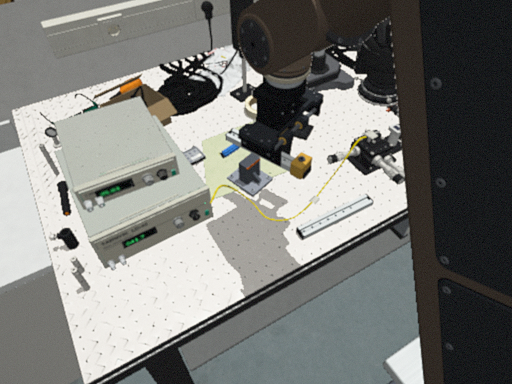

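View pics/t3.png

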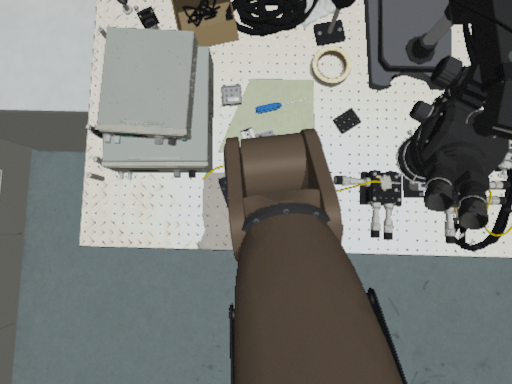

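```bash
python3 - <<'E'
from h import *
s=env.state();p=vision.read_camera("wrist")
im=cv2.cvtColor(p["pixels"],cv2.COLOR_RGB2BGR)
cv2.imwrite("pics/w2z.png",cv2.resize(im[25:140,220:340],None,fx=5,fy=5,interpolation=cv2.INTER_CUBIC))
for u,v,z in [(322,60,70),(317.5,95,70),(277,93,70),(324,41,10),(313,126,10)]: print(wray(p,s,u,v,z).round(1))
E
```

```text
[668.9 132.9  70. ]
[641.3 123.5  70. ]
[628.4 158.2  70. ]
[700.9 130.4  10. ]
[617.7 101.9  10. ]
```

View pics/w2z.png

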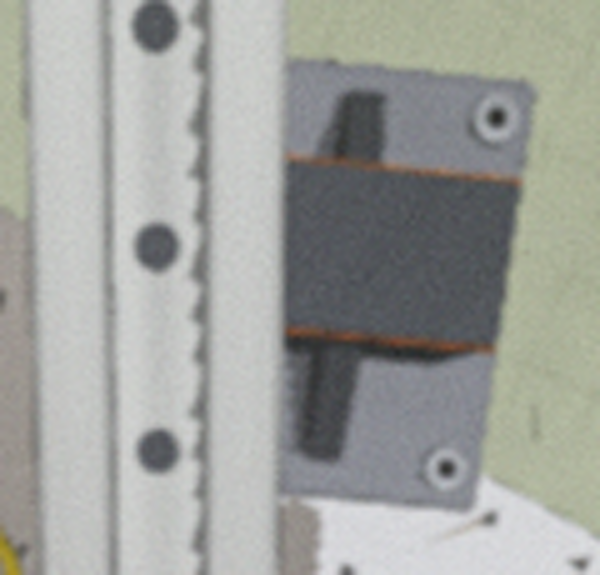

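```bash
python3 - <<'E'
from h import *
s=env.state();p=vision.read_camera("wrist")
P=[wray(p,s,*c) for c in [(324.1,60.9,70),(319.1,94.9,70),(326.5,42.9,10),(314.3,126.5,10)]]
for a,b,h in ((P[0],P[1],24),(P[2],P[3],38)):
    d=(a-b)/np.linalg.norm(a-b);print(np.linalg.norm(a-b),np.degrees(np.arctan2(d[1],d[0])),((a+b)/2+h*np.array([-d[1],d[0],0])).round(1))
rows([(565,141,160,-71.8),(610,144,140,-71.8),(640,147,115,-71.8),(648.5,148,100,-71.8)])
E
```

```text
28.389069804893982 18.050371070240384 [647.2 149.6  70. ]
86.83335293802077 18.107286081919863 [646.5 150.   10. ]
t 7.47 [529.5 139.8 165.3] [-1.80e+02 -1.00e-01 -6.69e+01] open 0.293 F [-0.5 -0.6 -1.8]
[12.9, -33.2, 5.4, 4.9] rows needed 0.58
[27.7, -75.7, 25.4, 4.9] rows needed 0.79
[36.7, -104.5, 50.4, 4.9] rows needed 0.63
[39.1, -112.7, 65.4, 4.9] rows needed 0.28
```

```bash
python3 -m pendant '[[13,-33,5,5],[28,-75,25,5],[37,-104,50,5],[39,-112,65,5],[39,-112,65,5],[39,-112,65,5]]'; python3 - <<'E'
from h import *
s=env.state();p=vision.read_camera("wrist");save(p,"w3.png")
q=vision.read_camera("scene");save(q,"s5.png");q=cv2.cvtColor(q["pixels"],cv2.COLOR_RGB2BGR)
cv2.imwrite("pics/s5z.png",cv2.resize(q[90:220,190:330],None,fx=4.5,fy=4.5,interpolation=cv2.INTER_CUBIC))
rows([(648.3,148,85,-71.9)])
E
```

```text
t: 8.22
eef_pos: [647.1, 147.9, 101.5]
tcp_rot: [-3.141, -0.001, -1.255]
ft_force: [-0.6, -0.7, -2.1]
opening: 0.288
t 8.32 [647.5 147.9 101.8] [-1.799e+02 -1.000e-01 -7.190e+01] open 0.289 F [-0.2 -0.1 -1.8]
[0.2, -0.8, 16.8, 0.0] rows needed 0.27
```

View pics/w3.png

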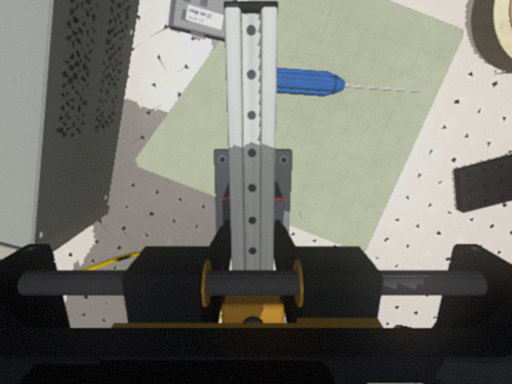

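View pics/s5z.png

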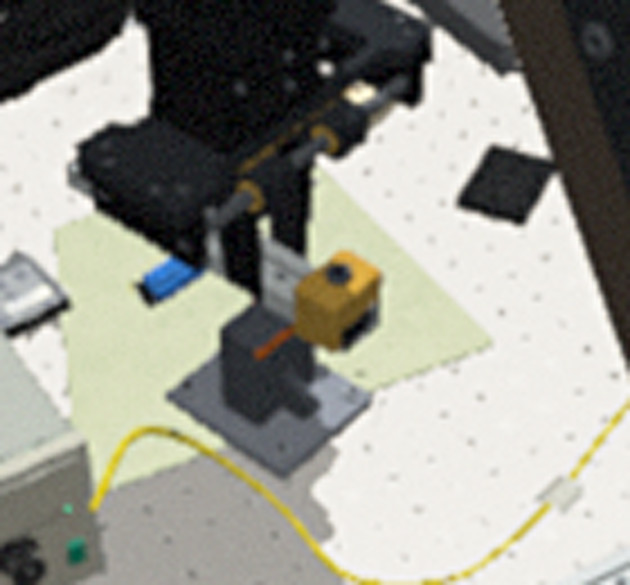

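```bash
python3 - <<'E'
from h import *
s=env.state();p=vision.read_camera("wrist")
im=cv2.cvtColor(p["pixels"],cv2.COLOR_RGB2BGR)
cv2.imwrite("pics/w3z.png",cv2.resize(im[140:260,190:310],None,fx=5,fy=5,interpolation=cv2.INTER_CUBIC))
hsv=cv2.cvtColor(p["pixels"],cv2.COLOR_RGB2HSV);m=(hsv[...,0]<14)&(hsv[...,1]>120)&(hsv[...,2]>80);m[:185]=0;m[215:]=0;m[:,:200]=0;m[:,300:]=0
ys,xs=np.nonzero(m);print(len(xs),xs.min(),xs.max(),ys.mean(),ys[xs<252].mean(),ys[xs>252].mean())
c=np.array([648.3,148])
ax=np.array([np.cos(np.radians(18.1)),np.sin(np.radians(18.1))]);ay=np.array([-ax[1],ax[0]])
for u,v,z in [(xs.min(),ys.mean(),70),(xs.max(),ys.mean(),70),(216,150,10),(291,150,10)]:
    X=wray(p,s,u,v,z)[:2]-np.array(s["eef_pos"])[:2];print("rel TCP in stand axes",(X@ax).round(1),(X@ay).round(1))
E
```

```text
30 223 283 198.56666666666666 198.5 198.61111111111111
rel TCP in stand axes 16.7 23.9
rel TCP in stand axes 16.7 -22.2
rel TCP in stand axes 46.2 35.7
rel TCP in stand axes 46.2 -35.5
```

View pics/w3z.png

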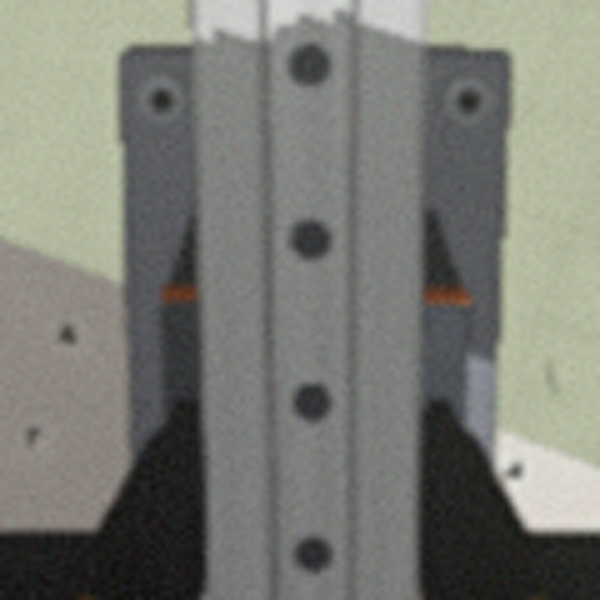

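```bash
python3 -m pendant '[[0,-1,10,0],[0,-1,18,0],[0,-1,22,0],[0,-1,22,0],[0,-1,22,0]]'; python3 -m pendant '[[0,0,0.5,0],[0,0,1,0],[0,0,1,0],[0,0,1,0]]'
```

```text
t: 9.0
eef_pos: [648.7, 148.2, 79.8]
tcp_rot: [-3.14, -0.001, -1.255]
ft_force: [-0.3, 0.5, -1.9]
opening: 0.294
t: 9.5
eef_pos: [648.7, 148.2, 78.8]
tcp_rot: [-3.14, -0.001, -1.255]
ft_force: [0.7, -0.7, -2.5]
opening: 0.292
```

```bash
python3 -m pendant '[[0,0,0.5,0],[0,0,1,0],[0,0,1,0],[0,0,1,0]]'; python3 -m pendant '[[0,0,0.5,0],[0,0,1,0],[0,0,1,0],[0,0,1,0]]'
```

```text
t: 10.0
eef_pos: [648.7, 148.2, 77.8]
tcp_rot: [-3.14, -0.001, -1.255]
ft_force: [-0.0, 0.4, -2.2]
opening: 0.288
t: 10.5
eef_pos: [648.8, 148.2, 76.8]
tcp_rot: [-3.139, -0.001, -1.255]
ft_force: [-0.9, 0.7, -1.3]
opening: 0.292
```

```bash
python3 -m pendant '[[0,0,0.4,0],[0,0,0.7,0],[0,0,0.7,0],[0,0,0.7,0]]'; python3 - <<'E'
from h import *
for i in range(3):
    vision.read_camera("scene");print(env.state()["ft_force"].round(2), env.state()["moment"].round(2))
E
```

```text
t: 11.0
eef_pos: [648.8, 148.2, 76.8]
tcp_rot: [-3.139, -0.001, -1.255]
ft_force: [-3.0, 0.9, 5.3]
opening: 0.291
[-2.56 -0.72  5.34] [-0.07  0.52 -0.02]
[-2.6   0.27  5.1 ] [-0.11  0.5  -0.  ]
[-2.1  -0.25  5.4 ] [-0.06  0.46 -0.01]
```

```bash
python3 -m pendant '[[0,0,-0.4,0],[0,0,-0.4,0],[0,0,-0.4,0]]'; python3 -m pendant '[[0,0,0,0],[0,0,0,0],[0,0,0,0],[0,0,0,0],[0,0,0,0],[0,0,0,0]]' 0.4;python3 - <<'E'
from h import *
s=env.state();p=vision.read_camera("wrist");save(p,"w4.png")
q=vision.read_camera("scene");q=cv2.cvtColor(q["pixels"],cv2.COLOR_RGB2BGR)
cv2.imwrite("pics/s6z.png",cv2.resize(q[90:220,190:330],None,fx=4.5,fy=4.5,interpolation=cv2.INTER_CUBIC))
print(s["ft_force"],s["opening"])
E
```

```text
t: 11.52
eef_pos: [648.7, 148.2, 76.9]
tcp_rot: [-3.139, -0.001, -1.255]
ft_force: [0.3, 0.1, -1.6]
opening: 0.291
t: 12.28
eef_pos: [648.7, 148.2, 76.9]
tcp_rot: [-3.139, -0.001, -1.255]
ft_force: [-1.5, 0.3, -1.5]
opening: 0.598
[-1.52987451  0.27399011 -1.4761203 ] 0.5981668574877202
```

View pics/w4.png

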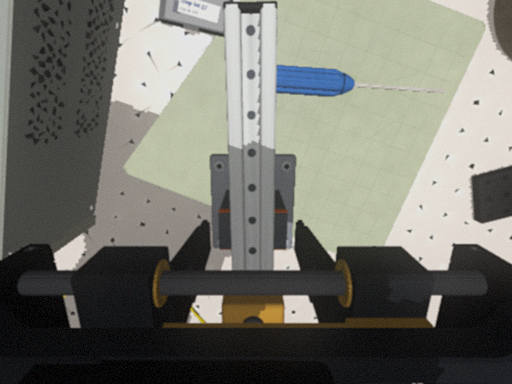

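View pics/s6z.png

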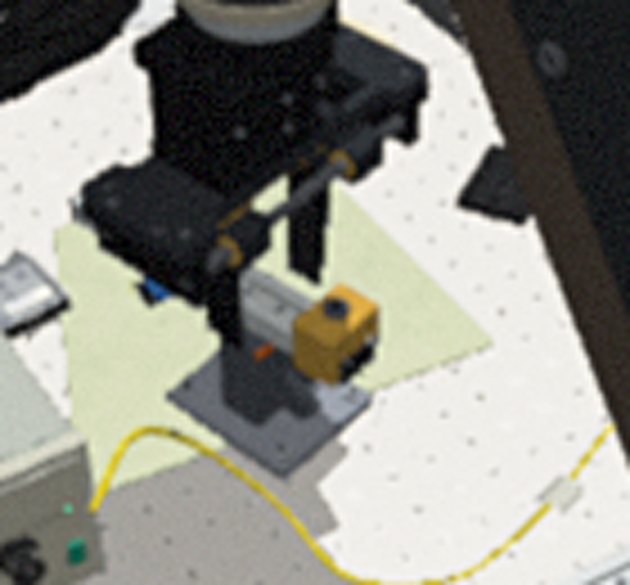

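The rail stays level across the crest with the fingers open. I'll retreat straight up.

```bash
python3 -m pendant '[[0,0,0,0],[0,0,-3,0],[0,0,-8,0],[0,0,-18,0],[0,0,-35,0],[0,0,-60,0],[0,0,-90,0],[0,0,-120,0]]' 0.4;python3 - <<'E'
from h import *
s=env.state();p=vision.read_camera("wrist");save(p,"w5.png")
q=vision.read_camera("scene");q=cv2.cvtColor(q["pixels"],cv2.COLOR_RGB2BGR)
cv2.imwrite("pics/s7z.png",cv2.resize(q[90:220,190:330],None,fx=4.5,fy=4.5,interpolation=cv2.INTER_CUBIC))
rows([(620,120,225,-72),(575,110,235,-72),(520,100,235,-72),(465,95,235,-72)])
E
```

```text
t: 13.38
eef_pos: [648.4, 148.3, 199.2]
tcp_rot: [-3.138, -0.002, -1.255]
ft_force: [0.5, -0.4, -0.2]
opening: 0.6
t 13.47 [649.7 148.5 201.6] [-179.5   -0.2  -71.9] open 0.601 F [ 0.1  1.4 -0.1]
[17.9, 36.9, -23.6, 0.1] rows needed 0.76
[13.5, 82.6, -34.0, 0.1] rows needed 0.75
[5.9, 138.0, -34.5, 0.1] rows needed 0.89
[-6.4, 191.9, -35.0, 0.1] rows needed 0.88
```

View pics/w5.png

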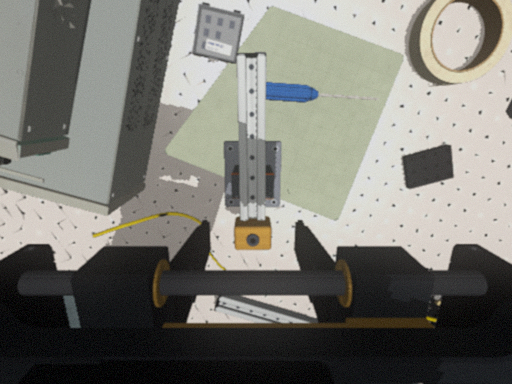

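View pics/s7z.png

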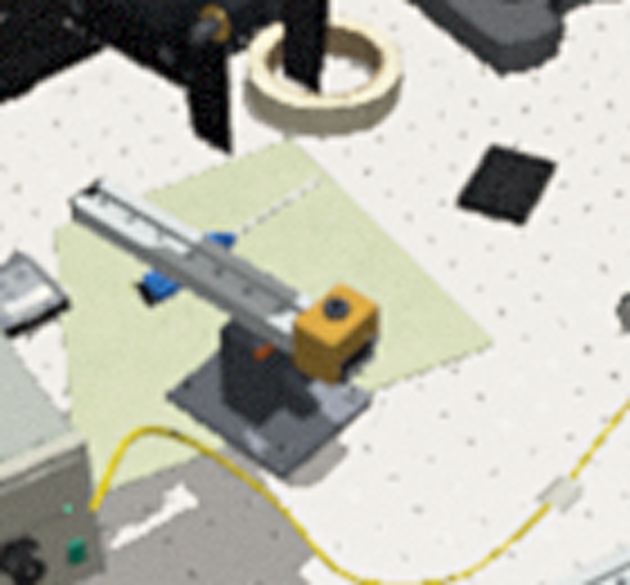

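```bash
python3 -m pendant '[[0,0,-10,0],[0,0,-10,0],[0,0,-10,0],[0,0,-10,0],[0,0,-10,0],[0,0,-10,0],[0,0,-10,0],[0,0,-10,0]]'; python3 - <<'E'
from h import *
s=env.state();p=vision.read_camera("wrist");save(p,"w6.png")
q=vision.read_camera("scene");save(q,"s8.png")
# predicted pixels for level arm in scene
c=np.array(s["eef_pos"])[:2];ax=np.array([np.cos(np.radians(18.1)),np.sin(np.radians(18.1))])
tail=np.r_[c+135*ax,86];br=np.r_[c-48*ax,104]
print("level prediction scene px",proj(q,tail).round(1),proj(q,br).round(1)," tail 15 lower:",proj(q,tail-[0,0,15]).round(1))
b=cv2.cvtColor(q["pixels"],cv2.COLOR_RGB2BGR);cv2.imwrite("pics/s8z.png",cv2.resize(b[90:220,190:330],None,fx=4.5,fy=4.5,interpolation=cv2.INTER_CUBIC))
a=cv2.imread("pics/s7z.png").astype(int);print("change max s7-s8 near rail",abs(a-cv2.imread("pics/s8z.png")).mean(2)[180:400,60:390].mean())
E
```

```text
t: 14.48
eef_pos: [649.6, 148.5, 211.6]
tcp_rot: [-3.133, -0.003, -1.255]
ft_force: [0.2, 0.5, -0.3]
opening: 0.599
level prediction scene px [209.2 131.2] [264.4 159.1]  tail 15 lower: [209.8 135.7]
change max s7-s8 near rail 1.8990128558310373
```

View pics/s8.png

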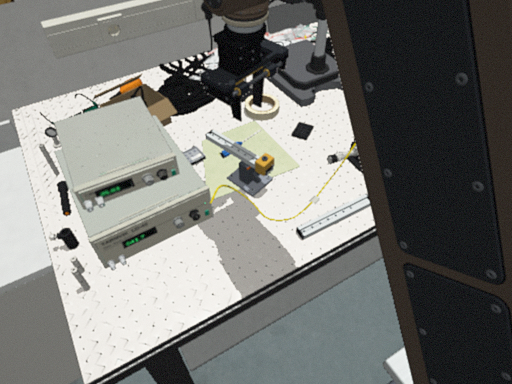

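The arm is level: the tail end is at (210,132) and the brass screw at (265,158), against level predictions of (209,131) and (264,159). Nothing changed over the last second, and the plain arm hasn't moved.

```bash
python3 -c "
from cell import job;print(job.job_done())"
```

```text
the job is handed in; nothing more can be done
None
```

The weighted arm is lying across the two orange edges of the balance stand, level and resting on the stand alone. I handed the job in at about 14.5 s.

I gripped the rail about 1–2 mm from its estimated centre of mass, turned it brass end toward the robot, lowered it until it touched, then let go and lifted clear.

**Last checks**
- **Level:** in the final scene picture both ends of the arm were within about 1 px of where a level arm should appear.
- **Steady:** it did not shift over the second after I lifted clear.
- **Square:** the stand measured at about 18.1°, and I placed the arm to match within an estimated degree.
- **Plain arm:** it was never touched and shows in its original place.
- **Forces:** the highest wrist force I read was about 6 N, and nothing was knocked over.

**Disagreements:** the top and wrist cameras differed by about 3 mm on both the stand's position and the arm's centre of mass. That is well inside the 13 mm tolerance, so I used values in between. After release the force reading briefly stayed near −1.5 N. It dropped to about zero once the gripper was clear.

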